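Load capped jars into the roller lane

TASK

Load the two amber jars with black caps into the sloped roller lane, one after the other: set each one gently and upright on the rollers at the raised end and let go, so that it rolls down by itself, the first to the orange stop and the second up against the first. Leave the clear jar with the white cap standing where it is.

Things in the scene. Friction and masses are not known exactly. Their poses are not given: they have to be found in the camera images.
- jar_a_center (a point): Jar A of two alike: closed jar of opaque amber glass with a black cap, a plain upright cylinder 52 mm across and 64 mm high, about 0.16 kg. The point is its centre, 32 mm above its underside; z is its upward axis. It stands on the bench. Grip it by the upper half when loading, so that the fingers stay above the lane's rails.
- jar_b_center (a point): Jar B of two alike: closed jar of opaque amber glass with a black cap, a plain upright cylinder 52 mm across and 64 mm high, about 0.16 kg. The point is its centre, 32 mm above its underside; z is its upward axis. It stands on the bench. Grip it by the upper half when loading, so that the fingers stay above the lane's rails.
- jar_clear_center (a point): Bystander: pale clear-glass jar with a white cap, same shape and size as the amber jars (52 mm across, 64 mm high). The point is its centre, 32 mm above its underside.
- lane_load (a point): Loading point of the fixed lane: on the rollers, mid-lane, 55 mm from the open raised end, 77 mm above the bench. Axes level: +y along the lane to the orange stop, x across, z up. Rollers turn freely and fall 8 degrees to +y; aluminium rails 72 mm apart inside, 10 mm above the rollers; stop 22 mm high, its face 207 mm down the slope. A jar let go here rolls down by itself in 1 to 3 s.
Not all that is in view belongs to the job. Leave any yellow look-alike of the part that bears jar_a_center alone.

How it is judged:
By the outcome, as a careful person would: the job done as asked, in the order asked, and still so for the second after the job is handed in, with the robot touching nothing.
It also fails if it takes over 64 s, if anything falls off the work surface, if the arm or the gripper's body presses on something with over 40 N, if the wrist force passes 120 N, or if a joint passes its speed limit or range.

ROBOT

A 6-joint arm with a two-finger parallel gripper is mounted at the origin on the work surface. World frame = base frame: x ahead of the robot, y to its left, z up, the work surface at z = 0. Lengths are in mm, angles in rad, forces in N, time in s.
With the tool pointing down it reaches from about 325 to 900 mm from the base axis. Payload 6.1 kg.
Tool frame: the origin (TCP) lies on the centre line of the jaws, within the pads' length; the fingertips stand robot.tcp_to_tips ahead of it and the grasp point (between the pads) lies 3 mm ahead of it (robot.tcp_to_tips is the distance from the TCP to the fingertips, in mm); y points along the fingers, x is the direction in which the jaws open and shut, and the axes are right-handed (so a half turn about y gives the same grasp; the last joint's range is limited). The gripper opens to 87 mm and grips with 3 to 60 N. Pads are 19 mm wide; open, the fingers measure 117 mm over their backs; the gripper's body (75 mm by 190 mm) begins 51 mm behind the grasp point.
Start: joints at [-1.302, 0.22, 1.526, -0, 1.395, -0.126], TCP at [240.382, -576.916, 221.738] pointing down, gripper open.
Joint ranges: [-2.98, 2.98], [-0.91, 2.08], [0.09, 2.57], [-1.24, 4.39], [0.2, 2.65], [-2.68, 2.68]. Speed limits (rad/s): [2.57, 2.57, 3.01, 3.14, 3.14, 3.14].

INTERFACE

Orientations are given as a 3x3 rotation matrix whose columns are the frame's x, y, z axes.
In Python, from station import robot, eyes gives the robot as it stands.
- The arm moves only by the tool send_rows, never from a script. Its argument "rows" is text: rows parted by semicolons, each of 7 numbers parted by spaces: the closure, from -1 (fully open) to 1 (shut), then the shift along the tool's x, y, z in mm, then the turn, a rotation vector about the tool's x, y, z in rad. In form: jaw tx ty tz rx ry rz; .... A call has 1 to 20 rows; each row is the pose to reach, as a shift and turn from the pose measured when the call began, along the tool's axes at that moment; what a row does not reach only later rows make up. A row lasts 1/10 s, in which the tool goes at most 50 mm and 8.59 degrees, less where a joint would pass 70% of its speed; a pose out of reach is approached as far as the arm can. A call with a gripper value outside its range is refused whole. The fingers move at their own pace and stop on an object; "squeeze" is the grip in N (left out, the last holds). Time passes only in rows, so rows that repeat a pose let the fingers close. It gives the time, the measured TCP pose, the force and the opening at its end, in the units of the state.
- robot.get_state(): the state, without advancing time (a new reading comes with each control period).
- eyes.snapshot(name): name is "scene" or "top" or "wrist"; returns a dict with "frame" (384x512x3 uint8, red, green, blue), "z_map" (384x512 float32, mm along the optical axis (not along the pixel's ray), 0 where there is no reading), "fovy" (degrees; the focal length in pixels is half the picture's height over the tangent of half this angle, whatever the lens; pixels are square), "cx", "cy" (the principal point, pixels), "R" (3x3) and "t" (3): a world point X has camera coordinates R X + t; the wrist camera has in their place "T_tool_cam" (4x4, takes a point from camera to tool coordinates, whose origin is the TCP and whose axes are the tool frame's). Camera axes: x right, y down, z forward; pixel columns grow to the right and rows downward; lengths in mm; the calibration is good to about 2 mm. A picture is of the moment at which its call begins: read the wrist's pose just before it.
- robot.sign_off(): hands the job in, once; it reports no verdict.
The state is a dict: "time": time; "q": joint angles; "joint_vel": joint speeds; "tau": joint torques, N m; "ee_pos": TCP position; "ee_rot": TCP orientation; "force": force on the tool from outside, world axes, zero at the start; "ft_torque": the same for the moment, N m; "grip_width": finger opening in mm.
Only numpy, scipy, OpenCV 4.12 (cv2) and the standard library are available. Lean on these libraries where they do the work, as an engineer would, in place of code of your own. Each camera call takes 0.05 s, during which the arm holds its last target. There are 200 camera calls.

## Working session

There is one attempt and no reset: what is moved stays moved. The work goes in short steps, Python scripts to look and compute and a tool call to move; the robot and the scene stay as the last step left them, time stands still between calls to the robot, and variables do not carry over. Pictures are saved under pics/ and viewed, about 8 in all and at most 12, crops included, and the job is handed in when it is done.

Besides the shell and the picture viewer there is one more tool, called after ">>>" by a JSON object that holds its "name" and its "arguments", one argument or row to a line. send_rows: Moves the arm, as the interface text tells. Its arguments: {"type":"object","properties":{"rows":{"type":"string"},"squeeze":{"type":"number"}},"required":["rows"]}

```bash
mkdir -p pics; ls; cat > h.py <<'E'
import numpy as np, cv2
from station import robot, eyes
def snap(n):
    s=robot.get_state(); d=eyes.snapshot(n)
    d['f']=d['frame'].shape[0]/2/np.tan(np.radians(d['fovy'])/2)
    if n=='wrist':
        T=np.eye(4); T[:3,:3]=np.array(s['ee_rot']); T[:3,3]=s['ee_pos']
        d['M']=T@np.array(d['T_tool_cam'])
    else:
        M=np.eye(4); R=np.array(d['R']); M[:3,:3]=R.T; M[:3,3]=-R.T@np.array(d['t']); d['M']=M
    return d
def cloud(d):
    z=d['z_map']; v,u=np.mgrid[:z.shape[0],:z.shape[1]]
    P=np.stack([(u-d['cx'])/d['f']*z,(v-d['cy'])/d['f']*z,z],-1)
    return P@d['M'][:3,:3].T+d['M'][:3,3]
E
python3 - <<'E'
from h import *
import pickle
s=robot.get_state(); print(s['time'],s['ee_rot'],s['grip_width'],robot.tcp_to_tips)
D={n:snap(n) for n in('scene','top')}
pickle.dump(D,open('d0.pkl','wb'))
for n in D: print(n,D[n]['fovy'],D[n]['M'].round(2).tolist())
im=np.hstack([D['scene']['frame'],D['top']['frame']])
for n in D: cv2.imwrite(f'pics/{n}0.png',cv2.resize(D[n]['frame'][:,:,::-1],(800,600)))
E
```

```text
pics
0.0 [[ 3.84612196e-01 -5.49090601e-04  9.23078088e-01]
 [-9.23076164e-01  1.89819463e-03  3.84612523e-01]
 [-1.96336899e-03 -9.99998048e-01  2.23216358e-04]] 86.97479138785359 22.0
scene 49.26593094382551 [[0.75, 0.4, -0.52, 856.6], [0.66, -0.48, 0.58, -545.72], [-0.02, -0.78, -0.62, 484.95], [0.0, 0.0, 0.0, 1.0]]
top 46.52003189410437 [[0.02, -0.99, 0.15, 381.08], [-1.0, -0.01, 0.02, -147.18], [-0.01, -0.15, -0.99, 884.98], [0.0, 0.0, 0.0, 1.0]]
```

View pics/scene0.png

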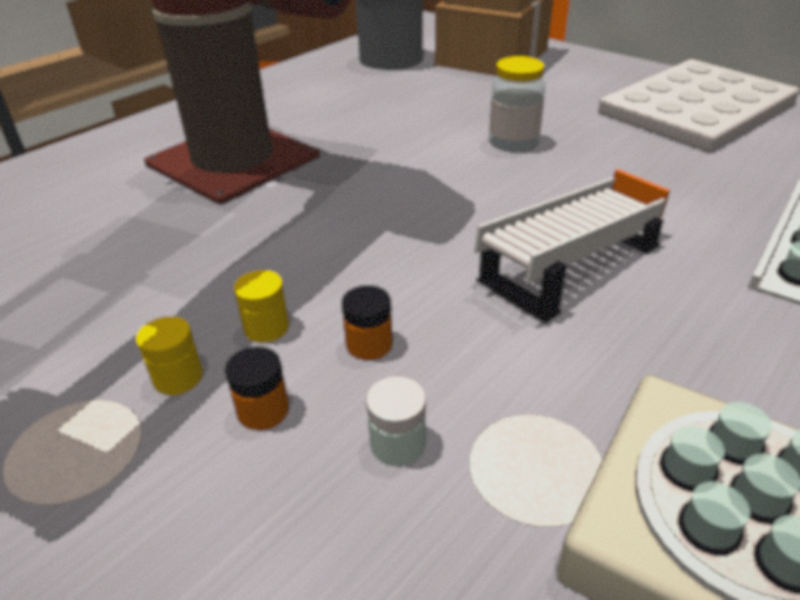

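View pics/top0.png

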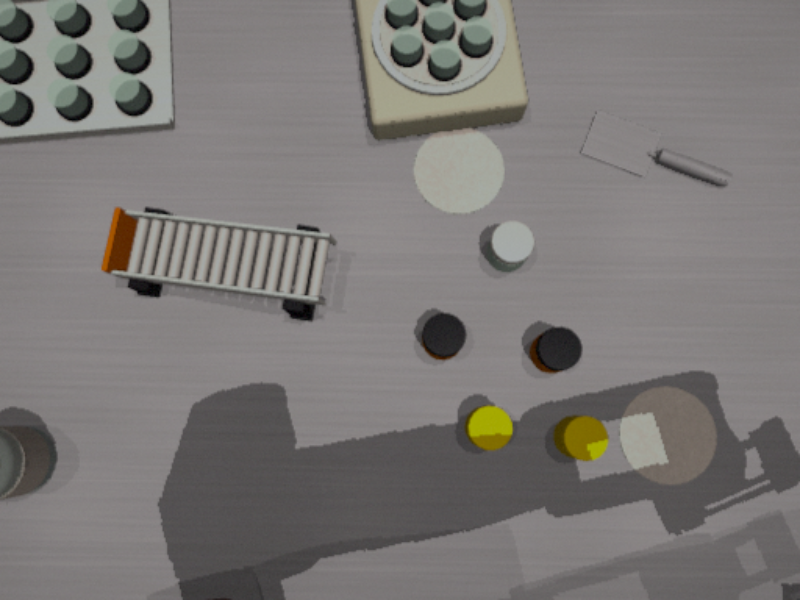

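The scene view shows the amber jars with black caps at (368,322) and (257,388), which are (443,335) and (556,349) in the top view. The clear jar with the white cap is at (397,420) / (511,243), and the two yellow look-alikes are at (262,305) and (170,355). The lane's orange stop is at (118,240) in the top view and its raised, open end at (325,268). Next I'll measure from both views.

```bash
cat >> h.py <<'E'
def jar(P,x,y,r=45):
    q=P.reshape(-1,3); q=q[(np.hypot(q[:,0]-x,q[:,1]-y)<r)&(q[:,2]>12)&(q[:,2]<120)]
    zt=np.percentile(q[:,2],90); c=q[q[:,2]>zt-5]
    e,rad=cv2.minEnclosingCircle(c[:,:2].astype(np.float32))
    return np.round([*e,rad,zt,len(c)],1)
E
python3 - <<'E'
from h import *
import pickle
D=pickle.load(open('d0.pkl','rb')); C={n:cloud(D[n]) for n in D}
k=.64
def at(n,u,v): return C[n][int(v*k),int(u*k)]
for nm,u,v in(('amb1',443,330),('amb2',558,346),('clear',511,241),('yel1',490,425),('yel2',585,437)):
    p=at('top',u,v); print(nm,p.round(1),'top',jar(C['top'],*p[:2]),'scene',jar(C['scene'],*p[:2]))
for n in C:
    P=C[n]; h=cv2.cvtColor(D[n]['frame'],cv2.COLOR_RGB2HSV)
    near=(np.abs(P[...,0]-at('top',220,255)[0])<150)&(np.abs(P[...,1]-at('top',220,255)[1])<200)
    o=near&(h[...,1]>180)&(h[...,0]<14)&(P[...,2]>20)
    print(n,'stop',np.percentile(P[o],[2,50,98],axis=0).round(1).tolist())
    m=near&(P[...,2]>38)&(P[...,2]<110)&~o
    q=P[m]; print('lane',len(q),q.min(0).round(0),q.max(0).round(0))
    r=cv2.minAreaRect(q[:,:2].astype(np.float32)); print(r, cv2.boxPoints(r).round(1).tolist())
    A=np.c_[q[:,:2],np.ones(len(q))]; w=np.ones(len(q),bool)
    for _ in range(15):
        c=np.linalg.lstsq(A[w],q[w,2],rcond=None)[0]; res=q[:,2]-A@c; w=np.abs(res)<6
    print('plane',c.round(4),np.degrees(np.arctan(np.hypot(*c[:2]))), np.degrees(np.arctan2(-c[0],-c[1])),w.sum())
E
```

```text
amb1 [ 478.5 -177.9   66.2] top [ 474.4 -180.    26.1   66.5  596. ] scene [ 476.4 -181.4   26.5   64.2  559. ]
amb2 [ 462.  -313.7   65.7] top [ 459.7 -316.    25.9   66.5  612. ] scene [ 460.7 -317.5   26.7   64.3  765. ]
clear [ 587.6 -259.8   65.3] top [ 588.1 -261.2   25.9   66.1  570. ] scene [ 589.1 -262.7   26.4   64.2  906. ]
yel1 [ 368.5 -232.8   66.4] top [ 366.6 -234.1   25.7   66.5  629. ] scene [ 368.1 -234.8   26.8   64.3  502. ]
yel2 [ 357.8 -342.5   65.3] top [ 356.4 -343.8   25.7   66.4  644. ] scene [ 357.9 -344.5   26.5   64.4  645. ]
scene stop [[552.2, 212.0, 45.2], [582.9, 217.6, 58.0], [620.4, 223.8, 68.7]]
lane 4496 [501. -51.  38.] [633. 230.  94.]
((569.5048828125, 90.55863952636719), (274.1681213378906, 104.2559585571289), 81.0732192993164) [[496.70001220703125, -36.79999923706055], [599.7000122070312, -53.0], [642.2999877929688, 217.89999389648438], [539.2999877929688, 234.10000610351562]]
plane [-4.420000e-02 -1.316000e-01  1.009148e+02] 7.902372680659389 18.551898465723973 2755
top stop [[539.8, 201.2, 31.9], [584.3, 216.6, 51.3], [617.5, 223.6, 70.0]]
lane 5638 [499. -49.  38.] [634. 232.  98.]
((566.1241455078125, 91.93434143066406), (273.4920959472656, 104.57259368896484), 81.90597534179688) [[495.1000061035156, -36.099998474121094], [598.5999755859375, -50.79999923706055], [637.0999755859375, 220.0], [533.5999755859375, 234.6999969482422]]
plane [-1.81000e-02 -1.38900e-01  8.81994e+01] 7.973126358823192 7.412568139999611 4071
```

```bash
python3 - <<'E'
from h import *
import pickle
D=pickle.load(open('d0.pkl','rb'))
a=D['scene']['frame'][160:310,70:290]; b=D['top']['frame'][130:310,255:400]
f=lambda i:cv2.resize(i[:,:,::-1],(int(i.shape[1]*450/i.shape[0]),450),interpolation=cv2.INTER_CUBIC)
im=np.hstack([f(a),f(b)]); im=cv2.resize(im,(800,int(im.shape[0]*800/im.shape[1]))); cv2.imwrite('pics/crop.png',im)
E
```

```text
(no output)
```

View pics/crop.png

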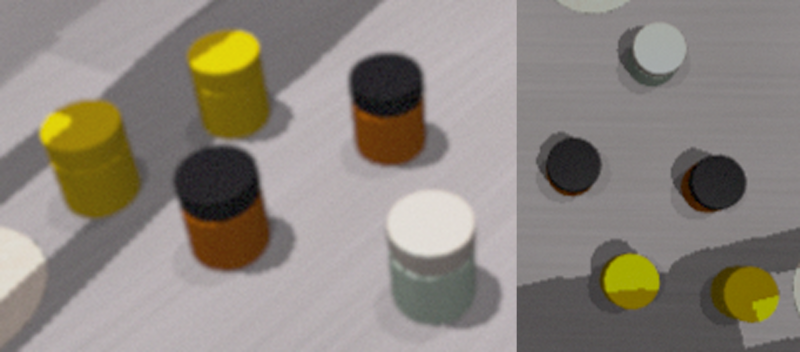

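The crop confirms it: the amber glass jars with black caps are at (390,105) and (222,205) in the crop. The solid yellow ones are decoys. Next I'll refine the lane axis from its rails.

```bash
cat >> h.py <<'E'
def lane(P,c0=np.array([566,92.]),yaw=8.):
    q=P.reshape(-1,3); pl=np.array([-.0181,-.1389,88.2])
    for it in range(4):
        a=np.radians(yaw); v=np.array([np.sin(a),np.cos(a)]); u=np.array([v[1],-v[0]])
        s=(q[:,:2]-c0)@v; t=(q[:,:2]-c0)@u
        m=(np.abs(t)<28)&(np.abs(s)<90)&(q[:,2]>45)&(q[:,2]<110)
        A=np.c_[s,np.ones(len(s))]; w=m.copy()
        for _ in range(10):
            k=np.linalg.lstsq(A[w],q[w,2],rcond=None)[0]; r=q[:,2]-A@k; w=m&(np.abs(r)<4)
        top=np.percentile(r[m],85)
        rl=(np.abs(r-top-8)<5)&(np.abs(t)>30)&(np.abs(t)<48)&(s>-110)&(s<95)
        R,L=rl&(t>0),rl&(t<0)
        fR=np.polyfit(s[R],t[R],1); fL=np.polyfit(s[L],t[L],1)
        yaw+=np.degrees(np.arctan((fR[0]+fL[0])/2)); c0=c0+u*(fR[1]+fL[1])/2
    al=(np.abs(t)<42)&(r>-4)&(r<16)&(q[:,2]>40)&(np.abs(s)<160)
    s0=np.percentile(s[al],.5)
    ld=c0+v*(s0+55)
    return dict(yaw=yaw,c0=c0,slope=np.degrees(np.arctan(k[0])),rails=(fL[1],fR[1]),n=(R.sum(),L.sum()),send=(s0,np.percentile(s[al],99.5)),load=ld,zload=k[0]*(s0+55)+k[1]+top,zrail=np.median(q[R,2]-(k[0]*s[R]+k[1]+top)),dsl=(fR[0],fL[0]))
E
python3 - <<'E'
from h import *
import pickle
D=pickle.load(open('d0.pkl','rb'))
for n in D: print(n,lane(cloud(D[n])))
s=robot.get_state(); print(s['ee_pos'])
E
```

```text
scene {'yaw': np.float64(8.072072246481154), 'c0': array([568.24373222,  91.68466034]), 'slope': np.float64(-8.01690138582854), 'rails': (np.float64(-37.96538427845282), np.float64(37.96538427842126)), 'n': (np.int64(317), np.int64(302)), 'send': (np.float64(-133.97368098755913), np.float64(128.7735441187559)), 'load': array([557.15435481,  13.49343323]), 'zload': np.float64(76.58803346863817), 'zrail': np.float64(8.439095226872837), 'dsl': (np.float64(0.0002233000916400956), np.float64(-0.0002233000543932115))}
top {'yaw': np.float64(8.036788835103307), 'c0': array([565.59293728,  92.05720893]), 'slope': np.float64(-8.176527453749383), 'rails': (np.float64(-37.85090743330657), np.float64(37.85090743331248)), 'n': (np.int64(297), np.int64(269)), 'send': (np.float64(-130.07979948418586), np.float64(128.2747852694105)), 'load': array([555.09611237,  17.71480543]), 'zload': np.float64(78.08509614140574), 'zrail': np.float64(9.417962759740242), 'dsl': (np.float64(-0.0003332766473851487), np.float64(0.00033327664755561164))}
[ 240.23372776 -576.37636298  220.74842856]
```

>>> {"name": "send_rows", "arguments": {
  "rows": "-1 -70 10 90 0 -0.26 0; -1 -100 20 130 0 -0.4 0; -1 -135 35 185 0 -0.52 0; -1 -170 45 230 0 -0.65 0; -1 -205 50 275 0 -0.78 0; -1 -235 55 320 0 -0.9 0; -1 -260 60 350 0 -1.0 0; -1 -275 65 370 0 -1.035 0; -1 -275 65 370 0 -1.035 0; -1 -275 65 370 0 -1.035 0; -1 -275 65 370 0 -1.035 0; -1 -275 65 370 0 -1.035 0"
}}

```text
time: 1.3
ee_pos: [475.7, -180.0, 156.0]
ee_rot: [[0.99, -0.001, 0.139], [-0.139, 0.002, 0.99], [-0.002, -1.0, 0.001]]
force: [-0.3, -0.7, -0.1]
grip_width: 87.2
```

```bash
cat >> h.py <<'E'
def go(x,y,z,yaw=-8.06):
    s=robot.get_state(); R=np.array(s['ee_rot']); X=[np.cos(np.radians(yaw)),np.sin(np.radians(yaw)),0]
    Rt=np.c_[X,[0,0,-1],np.cross(X,[0,0,-1])]
    print('t',round(s['time'],2),'pos',np.round(s['ee_pos'],1),'F',np.round(s['force'],1),'w',round(s['grip_width'],1))
    print('shift',(R.T@(np.array([x,y,z])-s['ee_pos'])).round(1),'turn',cv2.Rodrigues(R.T@Rt)[0].ravel().round(4))
E
python3 - <<'E'
from h import *
d=snap('wrist'); P=cloud(d); print(jar(P,475.5,-180.5))
cv2.imwrite('pics/w1.png',d['frame'][:,:,::-1])
go(475.5,-180.5,50)
E
```

```text
[ 474.3 -178.6   25.9   63.9 2393. ]
t 1.35 pos [ 475.6 -180.7  156.2] F [-0.2 -0.6  0.9] w 87.2
shift [ -0.  106.2   0. ] turn [-0.0012 -0.0004 -0.0011]
```

View pics/w1.png

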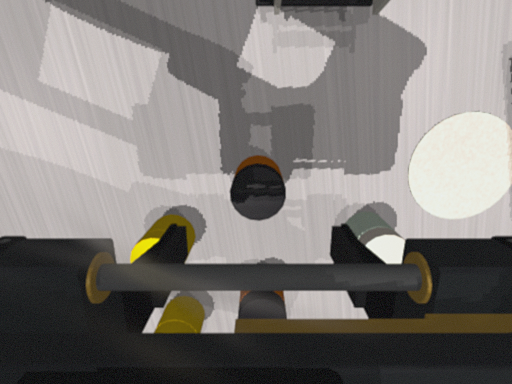

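The wrist view shows the near amber jar A at (258,188), ahead of the jaws because the camera is offset. It measures (474,-179), which agrees with the other views within 2 mm. I'll descend and grip.

>>> {"name": "send_rows", "arguments": {
  "rows": "-1 -1 30 1 0 0 0; -1 -1 60 1 0 0 0; -1 -1 85 1 0 0 0; -1 -1 98 1 0 0 0; -1 -1 106 1 0 0 0; -1 -1 106 1 0 0 0; 0.4 -1 106 1 0 0 0; 0.4 -1 106 1 0 0 0; 0.4 -1 106 1 0 0 0; 1 -1 106 1 0 0 0; 1 -1 106 1 0 0 0; 1 -1 106 1 0 0 0; 1 -1 106 1 0 0 0; 1 -1 106 1 0 0 0; 1 -1 106 1 0 0 0",
  "squeeze": 15
}}

```text
time: 2.85
ee_pos: [474.8, -179.4, 50.5]
ee_rot: [[0.99, -0.001, 0.141], [-0.141, 0.001, 0.99], [-0.001, -1.0, 0.001]]
force: [-0.3, 0.3, 3.9]
grip_width: 51.6
```

```bash
python3 - <<'E'
from h import *
go(556,15.5,185)
E
```

```text
t 2.85 pos [ 474.8 -179.4   50.5] F [-0.3  0.3  3.9] w 51.6
shift [  52.9 -134.3  204.6] turn [-0.0012 -0.0004 -0.0009]
```

>>> {"name": "send_rows", "arguments": {
  "rows": "1 0 -10 0 0 0 0; 1 0 -30 0 0 0 0; 1 0 -60 0 0 0 0; 1 0 -90 0 0 0 0; 1 5 -115 15 0 0 0; 1 12 -130 40 0 0 0; 1 20 -134 70 0 0 0; 1 28 -134 100 0 0 0; 1 36 -134 130 0 0 0; 1 43 -134 160 0 0 0; 1 49 -134 185 0 0 0; 1 52 -134 198 0 0 0; 1 53 -134 205 0 0 0; 1 53 -134 205 0 0 0; 1 53 -134 205 0 0 0; 1 53 -134 205 0 0 0"
}}

```text
time: 4.45
ee_pos: [555.9, 14.9, 184.6]
ee_rot: [[0.99, -0.001, 0.142], [-0.142, 0.001, 0.99], [-0.001, -1.0, 0.001]]
force: [-0.6, -0.1, -1.0]
grip_width: 51.4
```

```bash
python3 - <<'E'
from h import *
go(556,15.5,132)
T=snap('top');S=snap('scene');W=snap('wrist')
im=np.vstack([np.hstack([T['frame'][100:250,50:270],S['frame'][60:210,250:470]]),cv2.resize(W['frame'],(440,330))])
cv2.imwrite('pics/l1.png',im[:,:,::-1])
for n,d in(('top',T),('sc',S)):
    q=cloud(d).reshape(-1,3); m=(np.hypot(q[:,0]-556,q[:,1]-15.5)<40)&(q[:,2]>130)&(q[:,2]<204)
    print(n,q[m].min(0).round(1),np.percentile(q[m],98,axis=0).round(1))
P=cloud(W).reshape(-1,3)
try: print(lane(cloud(W)))
except Exception as e: print(e)
E
```

```text
t 4.45 pos [555.9  14.9 184.6] F [-0.6 -0.1 -1. ] w 51.4
shift [ 0.  52.7  0.6] turn [-0.0008 -0.0015 -0.0011]
top [531.1 -11.8 136.4] [577.4  12.5 200.9]
sc [521.  -13.8 133.6] [591.5  28.8 202.1]
{'yaw': np.float64(8.060259986002118), 'c0': array([565.69279102,  92.04317515]), 'slope': np.float64(-8.045001256328582), 'rails': (np.float64(-37.637047203834875), np.float64(37.6370472035944)), 'n': (np.int64(1216), np.int64(1254)), 'send': (np.float64(-102.00400440125227), np.float64(88.44693804143625)), 'load': array([559.10214693,  45.50351636]), 'zload': np.float64(72.11210757108535), 'zrail': np.float64(9.789831083470304), 'dsl': (np.float64(-0.0006188647683715814), np.float64(0.0006188647632853823))}
```

View pics/l1.png

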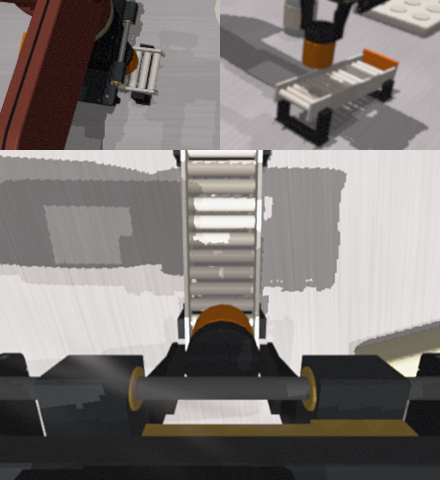

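>>> {"name": "send_rows", "arguments": {
  "rows": "1 0 8 2 -0.03 0 0; 1 0 18 4 -0.06 0 0; 1 -0.5 28 6 -0.1 0 0; 1 -0.7 36 7.5 -0.14 0 0; 1 -0.7 43 7.5 -0.14 0 0; 1 -0.7 48 7.5 -0.14 0 0; 1 -0.7 51 7.5 -0.14 0 0; 1 -0.7 53 7.5 -0.14 0 0; 1 -0.7 53 7.5 -0.14 0 0; 1 -0.7 53 7.5 -0.14 0 0; 1 -0.7 53 7.5 -0.14 0 0"
}}

```text
time: 5.7
ee_pos: [556.7, 22.6, 132.2]
ee_rot: [[0.99, -0.02, 0.14], [-0.142, -0.137, 0.98], [-0.0, -0.99, -0.138]]
force: [-0.8, -1.1, -1.3]
grip_width: 51.3
```

```bash
python3 - <<'E'
from h import *
go(556.3,22.4,127)
d=snap('scene')
cv2.imwrite('pics/l2.png',cv2.resize(d['frame'][60:210,270:470][:,:,::-1],(800,600),interpolation=cv2.INTER_CUBIC))
E
```

```text
t 5.7 pos [556.7  22.6 132.2] F [-0.8 -1.1 -1.3] w 51.3
shift [-0.4  5.2  0.5] turn [ 0.1388 -0.0016 -0.0003]
```

View pics/l2.png

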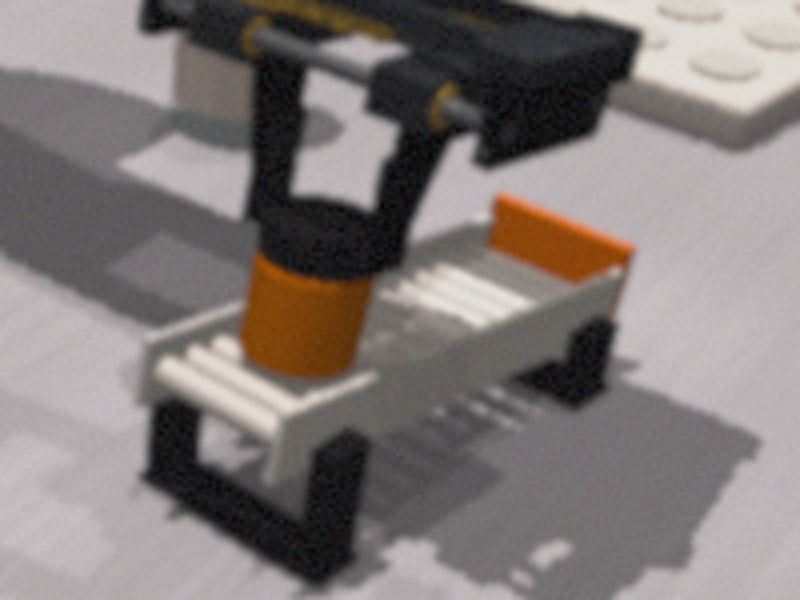

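The close-up shows jar A (300,310) centred between the rails with its base parallel to the rollers. I'll lower it slowly.

>>> {"name": "send_rows", "arguments": {
  "rows": "1 -0.4 1 0 0 0 0; 1 -0.4 2 0 0 0 0; 1 -0.4 3 0 0 0 0; 1 -0.4 3.6 0 0 0 0; 1 -0.4 4 0 0 0 0; 1 -0.4 4 0 0 0 0; 1 -0.4 4 0 0 0 0"
}}

```text
time: 6.45
ee_pos: [556.2, 22.2, 128.2]
ee_rot: [[0.99, -0.02, 0.14], [-0.142, -0.137, 0.98], [-0.0, -0.99, -0.138]]
force: [0.3, 0.0, -1.2]
grip_width: 51.4
```

>>> {"name": "send_rows", "arguments": {
  "rows": "1 0 0.5 0 0 0 0; 1 0 1 0 0 0 0; 1 0 1 0 0 0 0; 1 0 1 0 0 0 0"
}}

```text
time: 6.85
ee_pos: [556.2, 22.0, 127.1]
ee_rot: [[0.99, -0.02, 0.14], [-0.142, -0.137, 0.98], [-0.0, -0.99, -0.138]]
force: [0.5, 0.3, -2.0]
grip_width: 51.5
```

>>> {"name": "send_rows", "arguments": {
  "rows": "1 0 0.5 0 0 0 0; 1 0 1 0 0 0 0; 1 0 1 0 0 0 0; 1 0 1 0 0 0 0"
}}

```text
time: 7.25
ee_pos: [556.3, 22.0, 126.9]
ee_rot: [[0.99, -0.019, 0.141], [-0.142, -0.137, 0.98], [0.0, -0.99, -0.138]]
force: [-2.5, 1.3, 5.2]
grip_width: 51.8
```

Contact is felt (+5 to 7 N). Releasing.

>>> {"name": "send_rows", "arguments": {
  "rows": "-0.25 0 0 0 0 0 0; -0.4 0 0 0 0 0 0; -0.6 0 0 0 0 0 0; -0.8 0 0 0 0 0 0; -1 0 0 0 0 0 0; -1 0 0 0 0 0 0; -1 0 0 0 0 0 0; -1 0 0 0 0 0 0; -1 0 0 0 0 0 0; -1 0 0 0 0 0 0; -1 0 0 0 0 0 0; -1 0 0 0 0 0 0; -1 0 0 0 0 0 0; -1 0 0 0 0 0 0; -1 0 0 0 0 0 0"
}}

```text
time: 8.75
ee_pos: [556.3, 22.0, 126.9]
ee_rot: [[0.99, -0.019, 0.14], [-0.142, -0.137, 0.98], [0.0, -0.99, -0.138]]
force: [0.4, -0.3, -0.5]
grip_width: 86.6
```

```bash
python3 - <<'E'
from h import *
go(555,20,200)
d=snap('scene')
cv2.imwrite('pics/l3.png',cv2.resize(d['frame'][60:210,270:470][:,:,::-1],(600,450),interpolation=cv2.INTER_CUBIC))
E
```

```text
t 8.75 pos [556.3  22.  126.9] F [ 0.4 -0.3 -0.5] w 86.6
shift [ -1.  -72.1 -12.2] turn [ 1.386e-01 -1.600e-03  1.000e-04]
```

View pics/l3.png

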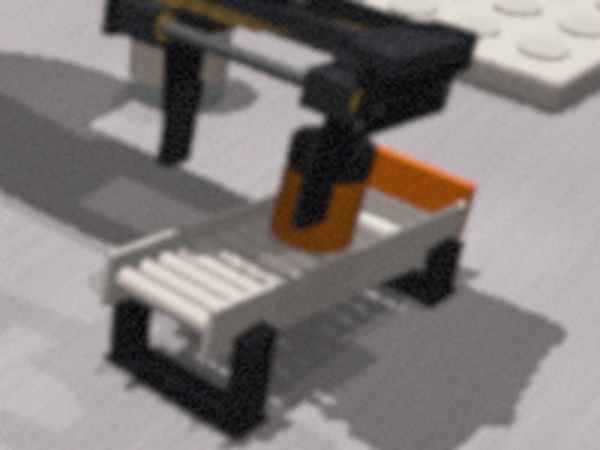

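Jar A is rolling down upright at (318,190), clear of the fingers. I'll wait briefly, then lift.

>>> {"name": "send_rows", "arguments": {
  "rows": "-1 0 0 0 0 0 0; -1 0 0 0 0 0 0; -1 0 0 0 0 0 0; -1 0 0 0 0 0 0; -1 0 0 0 0 0 0; -1 0 0 0 0 0 0; -1 0 -10 -2 0 0 0; -1 0 -30 -5 0 0 0; -1 0 -50 -10 0.06 0 0; -1 0 -68 -12 0.139 0 0; -1 0 -72 -12 0.139 0 0; -1 0 -72 -12 0.139 0 0"
}}

```text
time: 10.0
ee_pos: [556.6, 19.4, 201.1]
ee_rot: [[0.99, 0.002, 0.143], [-0.143, -0.002, 0.99], [0.002, -1.0, -0.001]]
force: [0.2, 0.1, -0.6]
grip_width: 87.1
```

```bash
python3 - <<'E'
from h import *
go(460,-317,156)
E
```

```text
t 10.0 pos [556.6  19.4 201.1] F [ 0.2  0.1 -0.6] w 87.1
shift [ -47.5   45.4 -346.7] turn [ 0.0012 -0.0031  0.0024]
```

>>> {"name": "send_rows", "arguments": {
  "rows": "-1 -3 0 -20 0 0 0; -1 -9 0 -60 0 0 0; -1 -15 0 -105 0 0 0; -1 -21 5 -150 0 0 0; -1 -27 15 -195 0 0 0; -1 -33 25 -240 0 0 0; -1 -39 35 -285 0 0 0; -1 -44 42 -320 0 0 0; -1 -47 45 -340 0 0 0; -1 -47.5 45 -347 0 -0.003 0; -1 -47.5 45 -347 0 -0.003 0; -1 -47.5 45 -347 0 -0.003 0"
}}

```text
time: 11.2
ee_pos: [460.4, -316.0, 156.1]
ee_rot: [[0.99, 0.002, 0.139], [-0.139, -0.001, 0.99], [0.002, -1.0, -0.001]]
force: [-0.6, 0.1, -0.5]
grip_width: 86.9
```

```bash
python3 - <<'E'
from h import *
d=snap('wrist'); print(jar(cloud(d),460,-317))
for n in('top','scene'):
    d=snap(n);P=cloud(d);
    print(n,jar(P,460,-317))
    q=P.reshape(-1,3);m=(np.hypot(q[:,0]-582,q[:,1]-192)<70)&(q[:,2]>88)&(q[:,2]<140)
    print(m.sum(),q[m].min(0),q[m].max(0))
    if n=='scene': cv2.imwrite('pics/s4.png',d['frame'][:,:,::-1])
go(460,-317,50)
E
```

```text
[ 459.7 -314.8   25.8   63.9 2395. ]
top [ 453.1 -319.5   21.    66.6   67. ]
841 [554.51721218 169.16950307  88.07787892] [605.92303183 224.4200912  121.90509636]
scene [ 460.7 -318.    27.    64.3  762. ]
590 [557.28586277 168.74423573  88.17002013] [608.21928906 222.32664842 118.74560853]
t 11.35 pos [ 460.6 -316.1  156.6] F [ 0.8  0.3 -0.1] w 86.9
shift [ -0.7 106.6  -0.9] turn [0.0013 0.0017 0.0025]
```

View pics/s4.png

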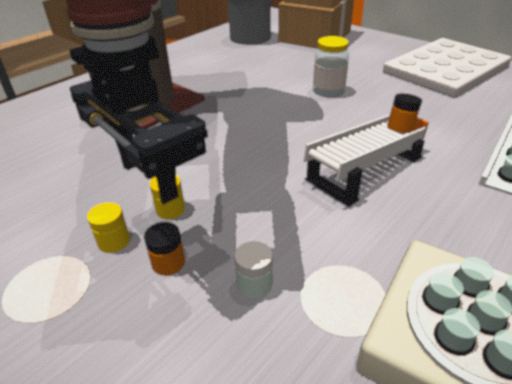

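The first jar stands upright against the orange stop (403,113). The gripper is over jar B (165,247). I'll grip it.

>>> {"name": "send_rows", "arguments": {
  "rows": "-1 -1 30 0 0 0 0; -1 -1 60 0 0 0 0; -1 -1 85 0 0 0 0; -1 -1 98 0 0 0 0; -1 -1 106 0 0 0 0; -1 -1 106 0 0 0 0; 0.4 -1 106 0 0 0 0; 0.4 -1 106 0 0 0 0; 0.4 -1 106 0 0 0 0; 1 -1 106 0 0 0 0; 1 -1 106 0 0 0 0; 1 -1 106 0 0 0 0; 1 -1 106 0 0 0 0; 1 -1 106 0 0 0 0; 1 -1 106 0 0 0 0",
  "squeeze": 15
}}

```text
time: 12.85
ee_pos: [460.0, -316.3, 50.9]
ee_rot: [[0.99, 0.003, 0.139], [-0.139, -0.002, 0.99], [0.003, -1.0, -0.002]]
force: [-1.3, 0.0, 3.9]
grip_width: 51.8
```

```bash
python3 - <<'E'
from h import *
go(556,15.5,185)
E
```

```text
t 12.85 pos [ 460.  -316.3   50.9] F [-1.3  0.   3.9] w 51.8
shift [  49.5 -134.5  341.7] turn [0.0015 0.0016 0.0028]
```

>>> {"name": "send_rows", "arguments": {
  "rows": "1 0 -10 0 0 0 0; 1 0 -30 0 0 0 0; 1 0 -60 0 0 0 0; 1 0 -90 0 0 0 0; 1 3 -115 15 0 0 0; 1 6 -130 40 0 0 0; 1 11 -134 75 0 0 0; 1 16 -134 110 0 0 0; 1 22 -134 150 0 0 0; 1 28 -134 190 0 0 0; 1 33 -134 230 0 0 0; 1 39 -134 270 0 0 0; 1 44 -134 305 0 0 0; 1 48 -134 330 0 0 0; 1 49.5 -134 342 0 0 0; 1 49.5 -134 342 0 0 0; 1 49.5 -134 342 0 0 0; 1 49.5 -134 342 0 0 0"
}}

```text
time: 14.65
ee_pos: [555.8, 14.5, 184.4]
ee_rot: [[0.99, 0.002, 0.14], [-0.14, -0.002, 0.99], [0.003, -1.0, -0.002]]
force: [-0.3, 0.2, -2.5]
grip_width: 51.8
```

```bash
python3 - <<'E'
from h import *
go(556.3,22.4,132.5)
E
```

```text
t 14.65 pos [555.8  14.5 184.4] F [-0.3  0.2 -2.5] w 51.8
shift [-0.7 51.9  8. ] turn [0.0021 0.0003 0.0026]
```

>>> {"name": "send_rows", "arguments": {
  "rows": "1 0 8 2 -0.03 0 0; 1 0 18 4 -0.06 0 0; 1 -0.5 28 6 -0.1 0 0; 1 -0.7 36 8 -0.138 0 0.003; 1 -0.7 43 8 -0.138 0 0.003; 1 -0.7 48 8 -0.138 0 0.003; 1 -0.7 51 8 -0.138 0 0.003; 1 -0.7 52 8 -0.138 0 0.003; 1 -0.7 53 8 -0.138 0 0.003; 1 -0.7 54 8 -0.138 0 0.003; 1 -0.7 55 8 -0.138 0 0.003; 1 -0.7 56 8 -0.138 0 0.003; 1 -0.7 56 8 -0.138 0 0.003; 1 -0.7 56 8 -0.138 0 0.003"
}}

```text
time: 16.05
ee_pos: [556.3, 22.5, 128.4]
ee_rot: [[0.99, -0.02, 0.139], [-0.14, -0.138, 0.98], [-0.0, -0.99, -0.14]]
force: [0.4, -0.2, -0.9]
grip_width: 51.4
```

```bash
python3 - <<'E'
from h import *
go(556.3,22.4,127)
d=snap('scene')
cv2.imwrite('pics/l5.png',cv2.resize(d['frame'][60:210,270:470][:,:,::-1],(600,450),interpolation=cv2.INTER_CUBIC))
E
```

```text
t 16.05 pos [556.3  22.5 128.4] F [ 0.4 -0.2 -0.9] w 51.4
shift [-0.   1.4  0.1] turn [ 0.1401  0.0002 -0.0004]
```

View pics/l5.png

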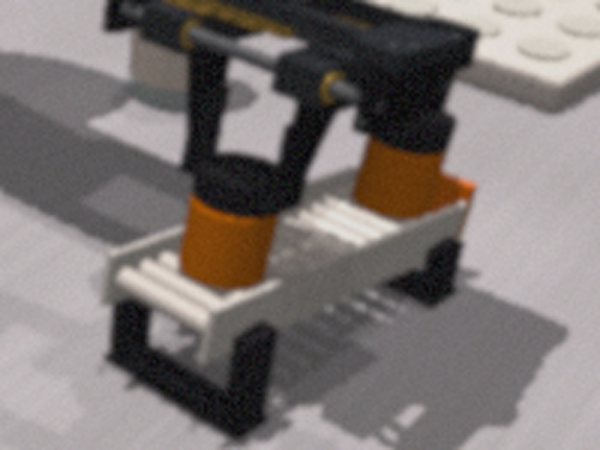

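Jar B (230,230) is just above the rollers and centred; jar A (400,170) is still at the stop. I'll lower to contact.

>>> {"name": "send_rows", "arguments": {
  "rows": "1 0 0.5 0 0 0 0; 1 0 1 0 0 0 0; 1 0 1.5 0 0 0 0; 1 0 1.5 0 0 0 0; 1 0 1.5 0 0 0 0"
}}

```text
time: 16.6
ee_pos: [556.4, 22.3, 127.3]
ee_rot: [[0.99, -0.02, 0.139], [-0.14, -0.138, 0.98], [-0.0, -0.99, -0.139]]
force: [-2.0, 0.5, 1.9]
grip_width: 51.4
```

>>> {"name": "send_rows", "arguments": {
  "rows": "1 0 0.4 0 0 0 0; 1 0 0.7 0 0 0 0; 1 0 0.7 0 0 0 0"
}}

```text
time: 16.9
ee_pos: [556.5, 22.4, 127.3]
ee_rot: [[0.99, -0.019, 0.139], [-0.14, -0.138, 0.98], [0.0, -0.99, -0.139]]
force: [-2.5, 1.5, 4.5]
grip_width: 51.4
```

Contact at about 5 N. Releasing.

>>> {"name": "send_rows", "arguments": {
  "rows": "-0.25 0 0 0 0 0 0; -0.4 0 0 0 0 0 0; -0.6 0 0 0 0 0 0; -0.8 0 0 0 0 0 0; -1 0 0 0 0 0 0; -1 0 0 0 0 0 0; -1 0 0 0 0 0 0; -1 0 0 0 0 0 0; -1 0 0 0 0 0 0; -1 0 0 0 0 0 0; -1 0 0 0 0 0 0; -1 0 0 0 0 0 0; -1 0 0 0 0 0 0; -1 0 0 0 0 0 0; -1 0 0 0 0 0 0; -1 0 0 0 0 0 0; -1 0 0 0 0 0 0; -1 0 0 0 0 0 0; -1 0 0 0 0 0 0; -1 0 0 0 0 0 0"
}}

```text
time: 18.9
ee_pos: [556.5, 22.4, 127.3]
ee_rot: [[0.99, -0.019, 0.139], [-0.14, -0.138, 0.98], [0.0, -0.99, -0.139]]
force: [-0.3, 0.4, -0.8]
grip_width: 87.1
```

>>> {"name": "send_rows", "arguments": {
  "rows": "-1 0 0 0 0 0 0; -1 0 0 0 0 0 0; -1 0 0 0 0 0 0; -1 0 0 0 0 0 0; -1 0 -10 -2 0 0 0; -1 0 -30 -5 0 0 0; -1 0 -50 -10 0 0 0; -1 0 -70 -12 0.1 0 0; -1 0 -80 -30 0.139 0 0; -1 0 -80 -60 0.139 0 0; -1 0 -80 -90 0.139 0 0; -1 0 -80 -120 0.139 0 0; -1 0 -80 -120 0.139 0 0; -1 0 -80 -120 0.139 0 0; -1 0 -80 -120 0.139 0 0; -1 0 -80 -120 0.139 0 0; -1 0 -80 -120 0.139 0 0; -1 0 -80 -120 0.139 0 0"
}}

```text
time: 20.7
ee_pos: [541.4, -83.6, 223.1]
ee_rot: [[0.99, -0.0, 0.139], [-0.139, -0.001, 0.99], [-0.0, -1.0, -0.001]]
force: [-0.7, 0.0, -0.4]
grip_width: 87.1
```

```bash
python3 - <<'E'
from h import *
go(0,0,0)
d=snap('scene')
cv2.imwrite('pics/s6.png',cv2.resize(d['frame'],(800,600))[:,:,::-1])
P=cloud(d); print('clear',jar(P,588.5,-262),'yel',jar(P,367,-234),jar(P,357,-344))
E
```

```text
t 20.7 pos [541.4 -83.6 223.1] F [-0.7  0.  -0.4] w 87.1
shift [-547.7  223.2    7.7] turn [ 0.0007  0.0012 -0.0003]
clear [ 589.  -263.    26.7   64.2  898. ] yel [ 368.  -234.9   27.2   64.3  503. ] [ 357.8 -345.2   26.6   64.3  647. ]
```

View pics/s6.png

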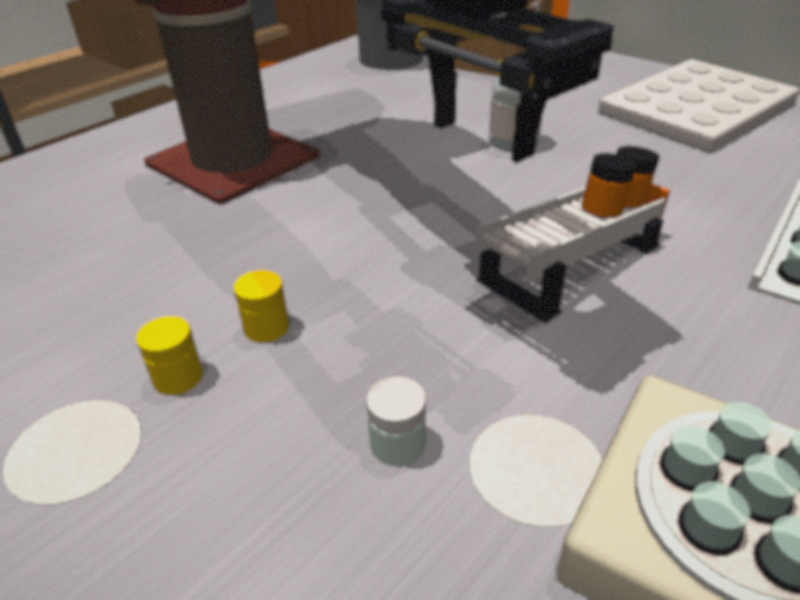

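Both amber jars stand in the lane, the second at (608,185) apparently up against the first at (637,178). The clear and yellow jars haven't moved. One numeric check of the gap and of whether they've settled before handing in.

>>> {"name": "send_rows", "arguments": {
  "rows": "-1 0 0 0 0 0 0; -1 0 0 0 0 0 0; -1 0 0 0 0 0 0; -1 0 0 0 0 0 0; -1 0 0 0 0 0 0; -1 0 0 0 0 0 0; -1 0 0 0 0 0 0; -1 0 0 0 0 0 0"
}}

```text
time: 21.55
ee_pos: [541.4, -83.7, 223.1]
ee_rot: [[0.99, -0.0, 0.139], [-0.139, -0.001, 0.99], [-0.0, -1.0, -0.001]]
force: [-0.3, -0.5, -0.5]
grip_width: 87.0
```

```bash
python3 - <<'E'
from h import *
v=np.array([.1402,.9901]);c0=np.array([566.5,92.])
for n in('top','scene','scene'):
    d=snap(n); q=cloud(d).reshape(-1,3); s=(q[:,:2]-c0)@v; t=(q[:,:2]-c0)@[v[1],-v[0]]
    # jar axis normal to slope: coordinates along slope a, height h
    a=np.radians(8.05); A=s*np.cos(a)-(q[:,2]-66)*np.sin(a); H=s*np.sin(a)+(q[:,2]-66)*np.cos(a)
    m=(np.abs(t)<30)&(H>57)&(H<72)&(s>-30)&(s<160)
    w=m&(np.abs(t)<8); hist=np.histogram(A[w],bins=np.arange(0,150,5))
    print(n,'extent',A[m].min().round(1),A[m].max().round(1),'t',t[m].min().round(1),t[m].max().round(1),hist[0].tolist(),np.percentile(H[m],[5,50,95]).round(1))
E
```

```text
top extent 21.7 47.9 t -26.8 22.5 [0, 0, 0, 0, 20, 31, 22, 25, 5, 0, 0, 0, 0, 0, 0, 0, 0, 0, 0, 0, 0, 0, 0, 0, 0, 0, 0, 0, 0] [58.2 64.3 66.6]
scene extent 20.1 123.7 t -24.0 27.2 [0, 0, 0, 0, 29, 9, 9, 9, 9, 7, 5, 10, 9, 8, 6, 8, 8, 9, 5, 8, 7, 9, 6, 7, 5, 0, 0, 0, 0] [58.3 63.2 64.2]
scene extent 20.6 122.9 t -24.4 27.2 [0, 0, 0, 0, 29, 6, 13, 4, 10, 9, 6, 9, 5, 9, 3, 11, 8, 7, 7, 8, 8, 6, 8, 8, 5, 0, 0, 0, 0] [58.1 63.3 64.2]
```

```bash
python3 -c "
from station import robot
print(robot.sign_off())"
```

```text
the job is handed in; nothing more can be done
None
```

Both amber jars are in the lane, and I handed the job in at about 21.7 s of the 64 s allowed. I set each jar flush on the rollers at the loading point, felt about 5 N of contact and let go. Each rolled down by itself, the first to the orange stop and the second up against the first.

**Last checks:**
- **Jars in the lane:** the two jars together measure 103 mm along the slope, where two touching jars should measure 104 mm. Both caps sit 64 mm above the rollers, so they are upright. Two readings in a row agreed, so they have settled.
- **Other jars:** the clear jar and the yellow look-alikes are where they started, to within about 1 mm.
- **Robot:** it is clear of everything, and no force reading I took was above about 6 N.

**Incomplete check:** the arm hid the first jar from the top camera, so the final gap check rests on the scene camera alone. The lane position from the scene view also differed by 2–4 mm from the top view, which was within the rails' clearance.

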